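Set up the optician's fitting tray

ROBOT

A 6-joint arm with a two-finger parallel gripper is mounted at the origin on the work surface. World frame = base frame: x ahead of the robot, y to its left, z up, the work surface at z = 0. Lengths are in m, angles in rad, forces in N, time in s.
With the tool pointing down it reaches from about 0.3 to 0.875 m from the base axis. Payload 6.4 kg.
Tool frame: the origin (TCP) lies midway between the tips of the shut fingers; the grasp point (between the pads) lies 19 mm behind it; z points along the fingers, y is the line along which they close (so a half turn about z gives the same grasp; the last joint's range is limited). The gripper opens to 85 mm and grips with 20 to 120 N. Pads are 22 mm wide; open, the fingers measure 114 mm over their backs; the gripper's body (76 mm by 85 mm) begins 54 mm behind the grasp point. The pads swing forward as they close: fully open they stand 13 mm farther back than shut.
Start: joints at [1.086, 0.181, 1.607, -0, 1.354, -0.206], TCP at [0.158, 0.553, 0.231] pointing down, gripper open.
Joint ranges: [-2.99, 2.99], [-0.89, 2.07], [0.3, 2.58], [-1.14, 4.28], [0, 2.63], [-3.12, 3.12]. Speed limits (rad/s): [2.57, 2.57, 3.01, 3.14, 3.14, 3.14].

INTERFACE

Orientations are given as a unit quaternion [w, x, y, z].
In Python, from bench import sensors, vision, ctrl gives the robot as it stands.
- The arm moves only by the tool carry_out, never from a script. Its argument "deltas" is text: rows parted by semicolons, each of 7 numbers parted by spaces: the shift along the tool's x, y, z in mm, then the turn, a rotation vector about the tool's x, y, z in rad, then the closure, from 0 (fully open) to 1 (shut). In form: tx ty tz ax ay az claw; .... A call has 1 to 12 rows; each row is the pose to reach, as a shift and turn from the pose commanded when the call began, along the tool's axes at that moment; what a row does not reach only later rows make up. A row lasts 1/8 s, in which the tool goes at most 62.5 mm and 10.7 degrees, less where a joint would pass 70% of its speed; a pose out of reach is approached as far as the arm can. A call with a gripper value outside its range is refused whole. The fingers move at their own pace and stop on an object; the grip force is fixed at half the most. Time passes only in rows, so rows that repeat a pose let the fingers close. It gives the time, the measured TCP pose, the force, the opening and the grip force at its end, in the units of the state.
- sensors.get_obs(): the state, without advancing time (a new reading comes with each control period).
- vision.camera(name): name is "side" or "top" or "wrist"; returns the picture (420x560x3 uint8, blue, green, red); there is no depth.
- vision.camera_model(name): a dict with "K" (3x3 intrinsics, pixels), "k1" (the pictures are not rectified: a ray, as slopes to the right and down, at radius r is drawn at 1 + k1 r^2 times it, then the intrinsics apply), "extrinsics" (4x4, takes a point from world to camera coordinates); the wrist camera has in their place "hand_eye" (4x4, takes a point from camera to tool coordinates, whose origin is the TCP and whose axes are the flange's). Camera axes: x right, y down, z forward; pixel columns grow to the right and rows downward; lengths in m; the calibration is good to about 2 mm. A picture is of the moment at which its call begins: read the wrist's pose just before it. camera_model takes no time and is no camera call.
- ctrl.hand_in(): hands the job in; it is judged then, once.
The state is a dict: "time_s": time; "q": joint angles; "dq": joint speeds; "joint_efforts": joint torques, N m; "eef_pos": TCP position; "eef_rot": TCP orientation; "wrist_force": force on the tool from outside, world axes, zero at the start; "torque": the same for the moment, N m; "opening": opening from 0.0 (shut) to 1.0 (fully open); "grasp_force": force on a finger pad.
Only numpy, scipy, OpenCV 4.12 (cv2) and the standard library are available. Lean on these libraries where they do the work, as an engineer would, in place of code of your own. Each camera call takes 0.05 s, during which the arm holds its last target. There are 200 camera calls.

TASK

Set up the fitting tray on the counter: lay the spectacle case in the middle marked place, stand the round-rimmed spectacles in the end place nearer the mirror and the little jar in the other end place, so that the case lies between them, and stand the rectangular-rimmed spectacles centrally on top of the case. Centre each thing in its place, upright, with the case and both pairs of spectacles running lengthwise along the places (either way round). Leave everything else on the counter where it is.

Things in the scene. Friction and masses are not known exactly. Their poses are not given: they have to be found in the camera images.
- case_mid (a point): hard spectacle case, closed, brown, a rounded rigid box lying flat: 160 mm long (own x) x 60 mm wide (own y) x 36 mm high, about 0.12 kg, flat on top. Point at its centre, 18 mm above the underside; z up.
- roundspecs_mid (a point): round-rimmed, small, thin-wired spectacles, folded shut and standing upright on the bottoms of the rims and the tips of the folded arms, 116 mm long (own x) x 24 mm deep (own y: lenses at +y, folded arms at -y) x 42 mm high, about 30 g. Point at the middle, 21 mm above the underside; z up. Can be taken from above at the middle of the length, across the 24 mm depth: there the bridge on one side and the folded arms on the other are centred 29 mm above the underside.
- rectspecs_mid (a point): rectangular-rimmed, wide, thick-framed spectacles, folded shut and standing upright on the bottoms of the rims and the tips of the folded arms, 142 mm long (own x) x 32 mm deep (own y: lenses at +y, folded arms at -y) x 42 mm high, about 45 g. Point at the middle, 21 mm above the underside; z up. Can be taken from above at the middle of the length, across the 32 mm depth: there the bridge on one side and the folded arms on the other are centred 29 mm above the underside.
- jar_mid (a point): small upright round jar, amber glass with a flat dark lid, 44 mm in diameter, 50 mm high, about 80 g. Point at its centre, 25 mm above the underside; z up.
- tray: fitting tray, fixed to the counter: a flat grey board 190 mm (own x, away from the robot) x 240 mm (own y, roughly to the robot's left) x 6 mm thick, no rim. Origin at the centre of its underside, so its top is 6 mm above it. On it three dark flat marked places lie side by side along y, each 174 mm long in x: the middle one (74 mm wide) centred at y = 0, the two end ones (52 mm wide) centred at y = +85 mm and y = -85 mm; all centred at x = 0.
- mirror: round counter mirror, 144 mm across, tilted, in a pale wooden frame on a round wooden foot of 110 mm diameter, about 170 mm high, fixed; it stands beyond the tray, either to its left or to its right (a potted plant stands on the other side). Origin at the centre of the foot's underside. Which end place is nearer the mirror: the one on the side of the sign of the mirror's y in the tray's frame.
- lensblank: uncut round lens lying flat, 68 mm in diameter, 12 mm high, loose; not part of the job. Origin at the centre of its underside.
- driver: screwdriver lying near the robot, 130 mm long, loose; not part of the job. Origin on its underside, within its length; own x along it.
- spray: upright spray-fluid bottle, 36 mm in diameter, 100 mm high, beyond the tray, loose; not part of the job. Origin at the centre of its underside.
Not all that is in view belongs to the job. Of the things that look like the part that bears case_mid, the smaller one is meant.

How it is judged:
By the outcome, as a careful person would: the job done as asked, in the order asked, and still so for the second after the job is handed in, with the robot touching nothing.
It also fails if it takes over 109 s, if anything falls off the work surface, if the arm or the gripper's body presses on something with over 40 N, if the wrist force passes 120 N, or if a joint passes its speed limit or range.

## Working session

There is one attempt and no reset: what is moved stays moved. The work goes in short steps, Python scripts to look and compute and a tool call to move; the robot and the scene stay as the last step left them, time stands still between calls to the robot, and variables do not carry over. Pictures are saved under pics/ and viewed, at most 14 in all, crops included, and the job is handed in when it is done.

Besides the shell and the picture viewer there is one more tool, called as name(argument=value, ...) on one line, values as JSON. carry_out: Moves the arm, as the interface text tells. Its arguments: {"type":"object","properties":{"deltas":{"type":"string"}},"required":["deltas"]}

```bash
mkdir -p pics; python3 - <<'E'
from bench import sensors, vision
import cv2
o=sensors.get_obs(); print({k:o[k] for k in('time_s','eef_pos','eef_rot','opening')})
for n in('top','side'):
    cv2.imwrite(f'pics/{n}0.png',cv2.resize(vision.camera(n),(800,600),interpolation=cv2.INTER_CUBIC))
    m=vision.camera_model(n);print(n,m)
print(vision.camera_model('wrist'))
E
```

```text
{'time_s': 0.0, 'eef_pos': array([0.15797975, 0.55231755, 0.23040132]), 'eef_rot': array([-2.83996565e-04,  1.38937964e-01,  9.90300718e-01, -8.05420490e-04]), 'opening': 1.001315789160924}
top {'K': array([[463.05432155,   0.        , 273.4074225 ],
       [  0.        , 463.05432155, 210.66884376],
       [  0.        ,   0.        ,   1.        ]]), 'k1': -0.07049120559803843, 'extrinsics': array([[ 2.71963829e-02, -9.99627144e-01,  2.43495982e-03,
        -2.50935683e-02],
       [-9.96598736e-01, -2.73033858e-02, -7.77527175e-02,
         5.01005709e-01],
       [ 7.77902096e-02, -3.12085204e-04, -9.96969702e-01,
         1.11900479e+00],
       [ 0.00000000e+00,  0.00000000e+00,  0.00000000e+00,
         1.00000000e+00]])}
side {'K': array([[417.62777671,   0.        , 281.28650983],
       [  0.        , 417.62777671, 213.38252933],
       [  0.        ,   0.        ,   1.        ]]), 'k1': -0.12960642115544677, 'extrinsics': array([[-0.93912752, -0.34356475,  0.00166466,  0.46256843],
       [-0.22603672,  0.61420351, -0.75608296,  0.1625765 ],
       [ 0.25874101, -0.71043459, -0.65447367,  0.8499438 ],
       [ 0.        ,  0.        ,  0.        ,  1.        ]])}
{'K': array([[303.29988483,   0.        , 279.92416796],
       [  0.        , 303.29988483, 202.38801246],
       [  0.        ,   0.        ,   1.        ]]), 'k1': -0.0675108342930942, 'hand_eye': array([[-1.10415719e-04, -9.50199787e-01, -3.11641384e-01,
         7.97695755e-02],
       [ 9.99999990e-01, -1.33198496e-04,  5.18206684e-05,
         1.89516591e-03],
       [-9.07501516e-05, -3.11641375e-01,  9.50199792e-01,
        -1.42848738e-01],
       [ 0.00000000e+00,  0.00000000e+00,  0.00000000e+00,
         1.00000000e+00]])}
```

View pics/top0.png

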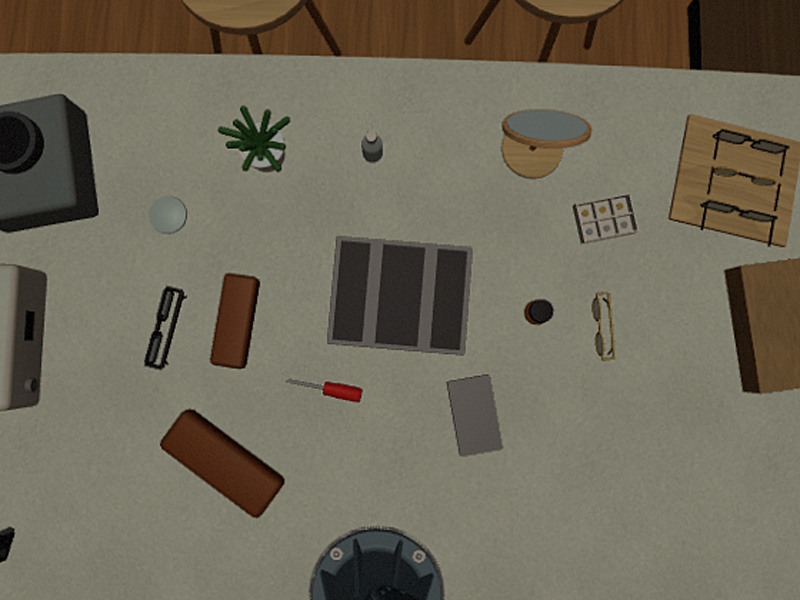

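View pics/side0.png

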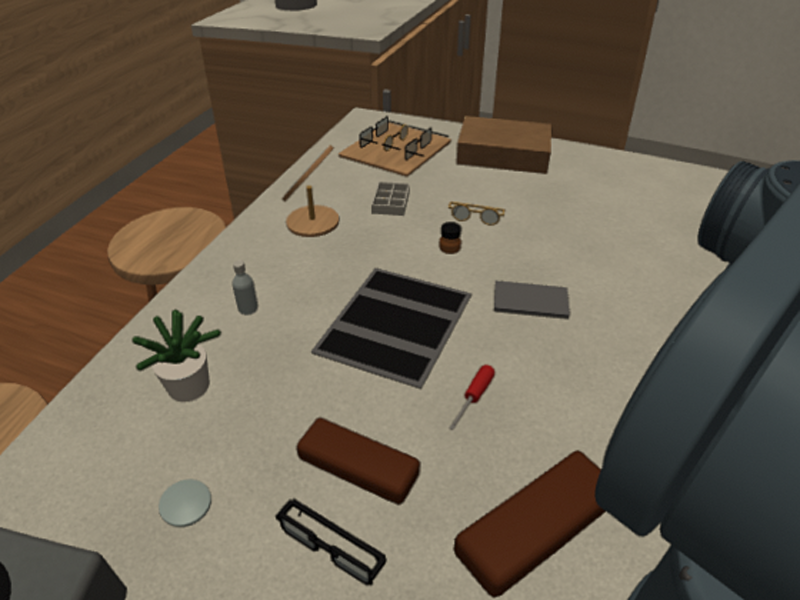

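The top view (800x600) shows these candidates:
- **Case:** (235,320) is smaller, (222,463) is larger. I take the smaller one.
- **Spectacles:** rectangular at (165,327), round gold at (603,325). The pairs on the rack at (745,180) are display pieces.
- **Jar:** (540,311). The spray bottle at (372,147) is a different thing.
- **Mirror:** (533,155), on the right (-y) side. So the round specs go in the -y place and the jar in the +y place.

Next is a close crop.

```bash
cat > h.py <<'E'
import numpy as np, cv2
from scipy.spatial.transform import Rotation as R
from bench import sensors, vision
def rot(q): return R.from_quat(np.roll(q,-1))
def cam(name,o=None):
    m=vision.camera_model(name)
    if name!='wrist': return m,np.linalg.inv(m['extrinsics'])
    T=np.eye(4); T[:3,:3]=rot(o['eef_rot']).as_matrix(); T[:3,3]=o['eef_pos']
    return m,T@m['hand_eye']
def ray(px,m):
    D=np.array([m['k1'],0,0,0.]); return cv2.undistortPoints(np.float64(px).reshape(-1,1,2),m['K'],D)[:,0]
def p2w(px,z,name,o=None):
    "pixels -> world at height z"
    m,C=cam(name,o); r=ray(px,m); d=np.c_[r,np.ones(len(r))]@C[:3,:3].T
    return C[:3,3]+d*((z-C[2,3])/d[:,2])[:,None]
def w2p(P,name,o=None):
    m,C=cam(name,o); E=np.linalg.inv(C)
    return cv2.projectPoints(np.float64(P).reshape(-1,1,3),cv2.Rodrigues(E[:3,:3])[0],E[:3,3],m['K'],np.array([m['k1'],0,0,0.]))[0][:,0]
def rel(o,pos,yaw):
    "tool down, tool y (closing line) at world angle yaw; gives mm shift & rotvec in tool axes"
    r0=rot(o['eef_rot']); best=None
    for a in(yaw,yaw+np.pi):
        y=np.array([np.cos(a),np.sin(a),0]); z=np.array([0,0,-1.]); M=np.c_[np.cross(y,z),y,z]
        v=(r0.inv()*R.from_matrix(M)).as_rotvec()
        if best is None or np.linalg.norm(v)<np.linalg.norm(best): best=v
    return np.round(r0.inv().apply(np.array(pos)-o['eef_pos'])*1000,1),np.round(best,3)
E
python3 - <<'E'
from h import *
im=vision.camera('top'); cv2.imwrite('pics/top_raw.png',im)
s=vision.camera('side'); cv2.imwrite('pics/side_raw.png',s)
c=lambda i,x,y:cv2.resize(i[y:y+100,x:x+130],None,fx=3,fy=3,interpolation=cv2.INTER_CUBIC)
M=np.vstack([np.hstack([c(im,80,175),c(im,215,160)]),np.hstack([c(im,330,175),c(s,180,290)])])
cv2.imwrite('pics/mont.png',cv2.convertScaleAbs(M,alpha=1.5))
E
```

```text
(no output)
```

View pics/mont.png

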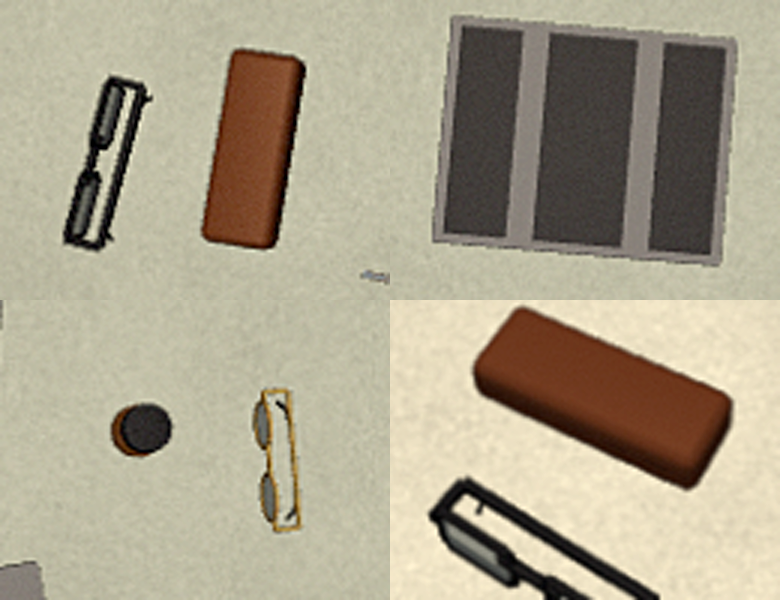

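The crop confirms the choices:
- **Case:** top corners at about (233,49), (305,60), (272,248), (202,238).
- **Rect specs:** lenses on the left, standing.
- **Tray:** corners at (453,16), (737,40), (720,265), (433,240).
- **Round specs:** (263,390) to (300,530).
- **Jar:** lid at (147,429).

```bash
python3 - <<'E'
from h import *
def go(n,pts,tile,org,z):
    p=(np.array(pts,float)-tile+.5)/3-.5+org
    W=p2w(p,z,'top'); 
    print(n,W.mean(0).round(4))
    if len(W)==4:
        l=(W[0]+W[1]-W[2]-W[3])/2; w=(W[1]+W[2]-W[0]-W[3])/2
        print('  len',np.linalg.norm(l).round(4),'ang',np.arctan2(l[1],l[0]).round(4),'wid',np.linalg.norm(w).round(4),'ang-90',(np.arctan2(w[1],w[0])+np.pi/2).round(4))
go('tray',[(453,16),(737,40),(720,265),(433,240)],(390,0),(215,160),.006)
go('case',[(233,49),(305,60),(272,248),(202,238)],(0,0),(80,175),.027)
go('rect',[(113,77),(147,86),(102,248),(66,240)],(0,0),(80,175),.038)
go('round',[(263,390),(290,388),(300,529),(275,531)],(0,300),(330,175),.036)
go('jar',[(147,429)],(0,300),(330,175),.05)
o=sensors.get_obs()
E
```

```text
tray [ 0.5142 -0.0274  0.006 ]
  len 0.1879 ang -0.0558 wid 0.2381 ang-90 -0.0585
case [0.4606 0.2552 0.027 ]
  len 0.1557 ang -0.125 wid 0.0591 ang-90 -0.1173
rect [0.4453 0.3714 0.038 ]
  len 0.1362 ang -0.2297 wid 0.0298 ang-90 -0.2042
round [ 0.4685 -0.3786  0.036 ]
  len 0.1148 ang 0.0827 wid 0.0216 ang-90 0.1011
jar [ 0.4892 -0.2644  0.05  ]
```

```bash
python3 - <<'E'
from h import *
o=sensors.get_obs(); print(rel(o,[.461,.255,.15],np.pi/2-.121))
E
```

```text
(array([-373.1, -202.6,   80.9]), array([-0.001, -0.   , -0.158]))
```

carry_out(deltas="-373 -203 81 0 0 -0.158 0;-373 -203 81 0 0 -0.158 0;-373 -203 81 0 0 -0.158 0;-373 -203 81 0 0 -0.158 0;-373 -203 81 0 0 -0.158 0;-373 -203 81 0 0 -0.158 0;-373 -203 81 0 0 -0.158 0;-373 -203 81 0 0 -0.158 0;-373 -203 81 0 0 -0.158 0;-373 -203 81 0 0 -0.158 0;-373 -203 81 0 0 -0.158 0")

```text
time_s: 1.58
eef_pos: [0.4603, 0.2561, 0.1506]
eef_rot: [0.0, 0.059, 0.998, 0.0]
wrist_force: [0.5, -0.6, -0.3]
opening: 0.998
grasp_force: 0.0
```

```bash
python3 - <<'E'
from h import *
import pickle
o=sensors.get_obs(); im=vision.camera('wrist'); pickle.dump((o,im),open('w1.pkl','wb'))
print(o['time_s'],o['eef_pos'],o['eef_rot'],np.abs(o['dq']).max())
cv2.imwrite('pics/w1.png',cv2.resize(im,(800,600),interpolation=cv2.INTER_CUBIC))
E
```

```text
1.575 [0.46026626 0.25609199 0.1505963 ] [2.00196573e-04 5.93330951e-02 9.98238213e-01 1.20388488e-04] 0.006046802459701525
```

View pics/w1.png

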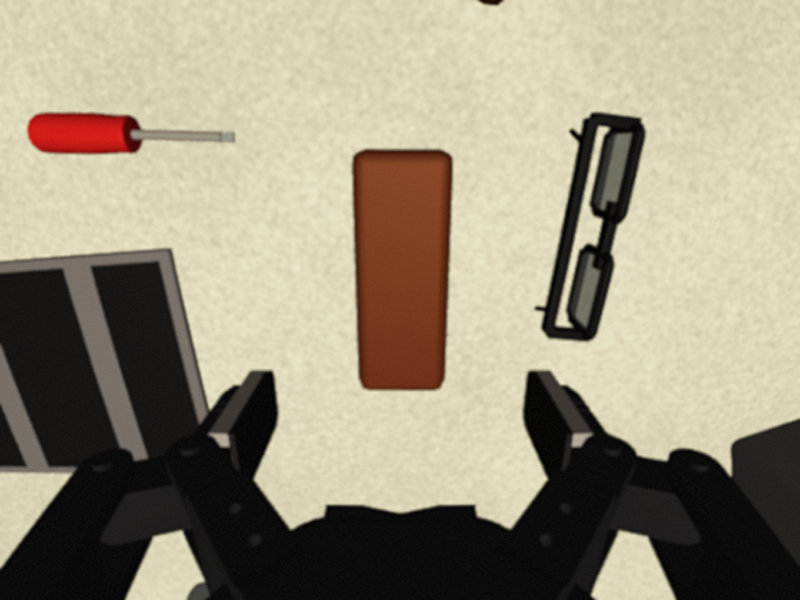

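Wrist view: the case corners are about (353,150), (452,150), (443,389) and (361,389), squared to the gripper. The rect specs run from (592,113)/(643,120) to (598,338)/(543,332).

```bash
python3 - <<'E'
from h import *
import pickle
o,im=pickle.load(open('w1.pkl','rb'))
def go(n,pts,z):
    W=p2w((np.array(pts,float)+.5)*.7-.5,z,'wrist',o); print(n,W.mean(0).round(4))
    l=(W[2]+W[3]-W[0]-W[1])/2; w=(W[0]+W[3]-W[1]-W[2])/2
    print('  len',np.linalg.norm(l).round(4),'ang',np.arctan2(l[1],l[0]).round(4),'wid',np.linalg.norm(w).round(4))
go('case',[(353,150),(452,150),(443,389),(361,389)],.022)
go('case',[(353,150),(452,150),(443,389),(361,389)],.03)
go('rect',[(592,113),(643,120),(598,338),(543,332)],.036)
print(rel(o,[.4606,.2555,.012],np.pi/2-.118))
E
```

```text
case [0.4638 0.259  0.022 ]
  len 0.1633 ang -0.1193 wid 0.0591
case [0.4613 0.2592 0.03  ]
  len 0.1584 ang -0.1193 wid 0.0574
rect [0.4438 0.3785 0.036 ]
  len 0.1353 ang -0.2053 wid 0.0342
(array([ -0.3,  -0.6, 138.6]), array([ 0.   ,  0.   , -0.001]))
```

carry_out(deltas="-1 1 60 0 0 0 0;-1 1 115 0 0 0 0;-1 1 140 0 0 0 0;-1 1 151 0 0 0 0;-1 1 151 0 0 0 0;-1 1 151 0 0 0 1;-1 1 151 0 0 0 1;-1 1 151 0 0 0 1;-1 1 151 0 0 0 1;-1 1 151 0 0 0 1;-1 1 151 0 0 0 1;-1 1 151 0 0 0 1")

```text
time_s: 3.12
eef_pos: [0.4636, 0.2564, 0.0011]
eef_rot: [0.002, 0.06, 0.998, 0.001]
wrist_force: [-0.7, 0.2, 6.9]
opening: 0.694
grasp_force: 65.7
```

carry_out(deltas="0 0 -30 0 0 0 1;0 0 -80 0 0 0 1;0 0 -130 0 0 0 1;-20 -50 -150 0 0 -0.061 1;-40 -100 -150 0 0 -0.061 1;-40 -132 -150 0 0 -0.061 1;-40 -132 -150 0 0 -0.061 1;-40 -132 -150 0 0 -0.061 1;-40 -132 -150 0 0 -0.061 1")

```text
time_s: 4.25
eef_pos: [0.4858, 0.121, 0.1494]
eef_rot: [0.0, 0.029, 1.0, 0.0]
wrist_force: [0.2, 0.1, -0.8]
opening: 0.69
grasp_force: 65.0
```

```bash
python3 - <<'E'
from h import *
import pickle
o=sensors.get_obs(); im=vision.camera('wrist'); pickle.dump((o,im),open('w2.pkl','wb'))
print(o['time_s'],o['eef_pos'],o['eef_rot'],np.abs(o['dq']).max(),o['opening'])
cv2.imwrite('pics/w2.png',cv2.resize(im,(800,600),interpolation=cv2.INTER_CUBIC))
E
```

```text
4.25 [0.4858066  0.1210012  0.14937423] [7.96086896e-05 2.92283316e-02 9.99572749e-01 1.29924364e-04] 0.004664070860511061 0.6901677508484063
```

View pics/w2.png

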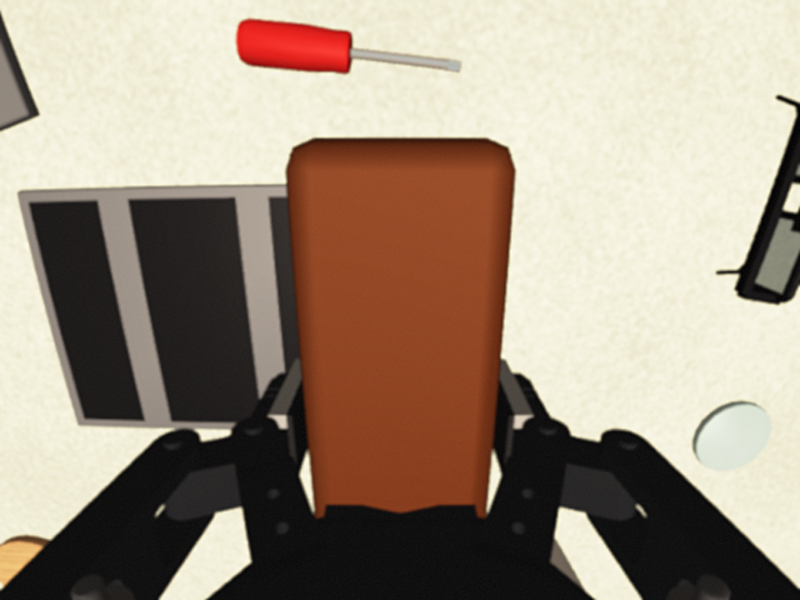

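The case is held straight, centred at column 401 with its near end at row ~140. The middle place's corners are (130,199), (236,197), (257,421) and (170,420); the right-hand place's are (31,204), (98,201), (143,418) and (84,418).

```bash
python3 - <<'E'
from h import *
import pickle
o,im=pickle.load(open('w2.pkl','rb'))
f=lambda p:(np.array(p,float)+.5)*.7-.5
def go(n,pts,z):
    W=p2w(f(pts),z,'wrist',o); 
    l=(W[2]+W[3]-W[0]-W[1])/2; w=(W[0]+W[3]-W[1]-W[2])/2
    print(n,W.mean(0).round(4),'len',np.linalg.norm(l).round(4),'ang',np.arctan2(l[1],l[0]).round(4),'wid',np.linalg.norm(w).round(4),(np.arctan2(w[1],w[0])-np.pi/2).round(4)); return W.mean(0)
a=go('mid',[(130,199),(236,197),(257,421),(170,420)],.006)
b=go('right',[(31,204),(98,201),(143,418),(84,418)],.006)
print('right-mid',b-a)
r=rot(o['eef_rot'])
for y,z in((138,.160),(138,.168),(150,.182)):
    print('near end tool mm',(r.inv().apply(p2w(f([(401.5,y)]),z,'wrist',o)-o['eef_pos'])*1000).round(1))
E
```

```text
mid [ 0.5144 -0.0251  0.006 ] len 0.1728 ang -0.0766 wid 0.0719 -3.1944
right [ 0.5102 -0.1092  0.006 ] len 0.1714 ang -0.0662 wid 0.051 -3.1746
right-mid [-0.0042526  -0.08408208  0.        ]
near end tool mm [[ 82.2   2.2 -10.6]]
near end tool mm [[ 82.1   2.2 -18.6]]
near end tool mm [[ 78.9   2.2 -32.6]]
```

carry_out(deltas="-15 -60 0 0 0 0 1;-30 -115 0 0 0 0 1;-38 -146 0 0 0 0 1;-38 -146 30 0 0 0 1;-38 -146 80 0 0 0 1;-38 -146 120 0 0 0 1;-38 -146 135 0 0 0 1;-38 -146 139 0 0 0 1;-38 -146 140 0 0 0 1;-38 -146 140 0 0 0 1")

```text
time_s: 5.55
eef_pos: [0.5163, -0.0282, 0.0107]
eef_rot: [0.001, 0.03, 1.0, -0.0]
wrist_force: [-0.3, 0.1, -0.8]
opening: 0.691
grasp_force: 65.3
```

carry_out(deltas="0 0 2 0 0 0 1;0 0 3 0 0 0 1;0 0 3 0 0 0 1;0 0 3 0 0 0 1;0 0 3 0 0 0 1")

```text
time_s: 6.18
eef_pos: [0.5155, -0.0281, 0.0071]
eef_rot: [0.0, 0.03, 1.0, -0.0]
wrist_force: [-2.6, -0.8, 5.7]
opening: 0.692
grasp_force: 65.7
```

carry_out(deltas="0 0 0 0 0 0 0;0 0 0 0 0 0 0;0 0 0 0 0 0 0;0 0 0 0 0 0 0;0 0 -40 0 0 0 0;0 0 -100 0 0 0 0;0 0 -150 0 0 0 0;0 0 -190 0 0 0 0;0 0 -190 0 0 0 0;0 0 -190 0 0 0 0")

```text
time_s: 7.42
eef_pos: [0.5145, -0.0278, 0.1955]
eef_rot: [-0.001, 0.03, 1.0, 0.0]
wrist_force: [0.1, 0.2, 0.3]
opening: 1.001
grasp_force: 0.0
```

```bash
python3 - <<'E'
from h import *
import pickle
o=sensors.get_obs(); im=vision.camera('wrist'); pickle.dump((o,im),open('w3.pkl','wb'))
print(o['time_s'],o['eef_pos'],o['eef_rot'],np.abs(o['dq']).max(),o['opening'])
cv2.imwrite('pics/w3.png',cv2.resize(im,(800,600),interpolation=cv2.INTER_CUBIC))
E
```

```text
7.425 [ 0.51454063 -0.02784439  0.19550527] [-5.08633942e-04  2.98812008e-02  9.99553322e-01  1.07849965e-04] 0.02241557632292693 1.0006425519787596
```

View pics/w3.png

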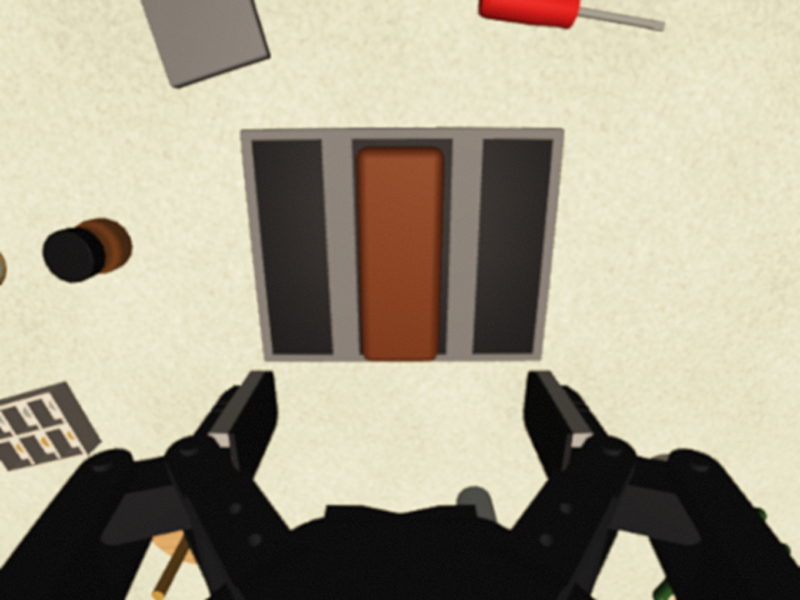

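The case lies in the middle place. The place spans columns 352–452 near (row 139) and 360–446 far (row 354). The case spans 357–443 (row 148) to 362–438 (row 360).

```bash
python3 - <<'E'
from h import *
import pickle
o,im=pickle.load(open('w3.pkl','rb'))
f=lambda p:(np.array(p,float)+.5)*.7-.5
def go(n,pts,z):
    W=p2w(f(pts),z,'wrist',o); 
    l=(W[2]+W[3]-W[0]-W[1])/2; w=(W[0]+W[3]-W[1]-W[2])/2
    print(n,W.mean(0).round(4),'len',np.linalg.norm(l).round(4),'ang',np.arctan2(l[1],l[0]).round(4),'wid',np.linalg.norm(w).round(4),(np.arctan2(-w[1],-w[0])+np.pi/2).round(4))
go('tray',[(241,130),(563,129),(541,360),(266,360)],.006)
go('mid',[(352,139),(452,139),(446,354),(360,354)],.006)
for z in(.028,.036):go('case',[(357,148),(443,148),(438,360),(362,360)],z)
E
```

```text
tray [ 0.5146 -0.0238  0.006 ] len 0.1872 ang -0.0514 wid 0.2363 3.0832
mid [ 0.5153 -0.0241  0.006 ] len 0.1735 ang -0.0537 wid 0.0731 3.0817
case [ 0.5156 -0.0261  0.028 ] len 0.1614 ang -0.06 wid 0.0598 3.0817
case [ 0.5135 -0.026   0.036 ] len 0.1572 ang -0.06 wid 0.0583 3.0817
```

carry_out(deltas="0 0 60 0 0 0 0;0 0 120 0 0 0 0;0 0 170 0 0 0 0;0 0 188 0 0 0 0;0 0 188 0 0 0 1;0 0 188 0 0 0 1;0 0 188 0 0 0 1;0 0 188 0 0 0 1;0 0 186 0 0 0 1;0 2 186 0 0 0 1;0 2 186 0 0 0 1;0 2 187 0 0 0 1")

```text
time_s: 8.98
eef_pos: [0.5152, -0.026, 0.0094]
eef_rot: [-0.0, 0.03, 1.0, 0.0]
wrist_force: [-5.4, 1.3, 11.1]
opening: 0.693
grasp_force: 67.7
```

carry_out(deltas="0 0 0.5 0 0 0 1;0 0 0.5 0 0 0 1;0 0 0.5 0 0 0 1")

```text
time_s: 9.35
eef_pos: [0.5152, -0.0259, 0.0094]
eef_rot: [-0.0, 0.03, 1.0, 0.0]
wrist_force: [-3.2, 1.5, 7.8]
opening: 0.693
grasp_force: 67.4
```

carry_out(deltas="0 0 0 0 0 0 0;0 0 0 0 0 0 0;0 0 0 0 0 0 0;0 0 0 0 0 0 0;0 0 -50 0 0 0 0;0 0 -110 0 0 0 0;0 -40 -150 0 0 -0.148 0;0 -100 -150 0 0 -0.148 0;10 -160 -150 0 0 -0.148 0;20 -220 -150 0 0 -0.148 0;26 -280 -150 0 0 -0.148 0;26 -340 -150 0 0 -0.148 0")

```text
time_s: 10.85
eef_pos: [0.4681, -0.3657, 0.1588]
eef_rot: [0.0, -0.044, 0.999, 0.0]
wrist_force: [0.7, -0.4, 1.0]
opening: 0.999
grasp_force: 0.0
```

carry_out(deltas="0 -12 0 0 0 0 0;0 -12 0 0 0 0 0;0 -12 0 0 0 0 0;0 -12 0 0 0 0 0")

```text
time_s: 11.35
eef_pos: [0.4704, -0.3742, 0.1588]
eef_rot: [-0.0, -0.045, 0.999, 0.0]
wrist_force: [0.3, 0.8, -0.7]
opening: 1.0
grasp_force: 0.0
```

```bash
python3 - <<'E'
from h import *
import pickle
o=sensors.get_obs(); im=vision.camera('wrist'); pickle.dump((o,im),open('w4.pkl','wb'))
print(o['time_s'],o['eef_pos'],o['eef_rot'],np.abs(o['dq']).max(),o['opening'])
cv2.imwrite('pics/w4.png',cv2.resize(im,(800,600),interpolation=cv2.INTER_CUBIC))
E
```

```text
11.35 [ 0.47040215 -0.37415434  0.15879573] [-7.99498338e-05 -4.50589350e-02  9.98984307e-01  1.98991870e-04] 0.005581784070133306 1.0001145766423438
```

View pics/w4.png

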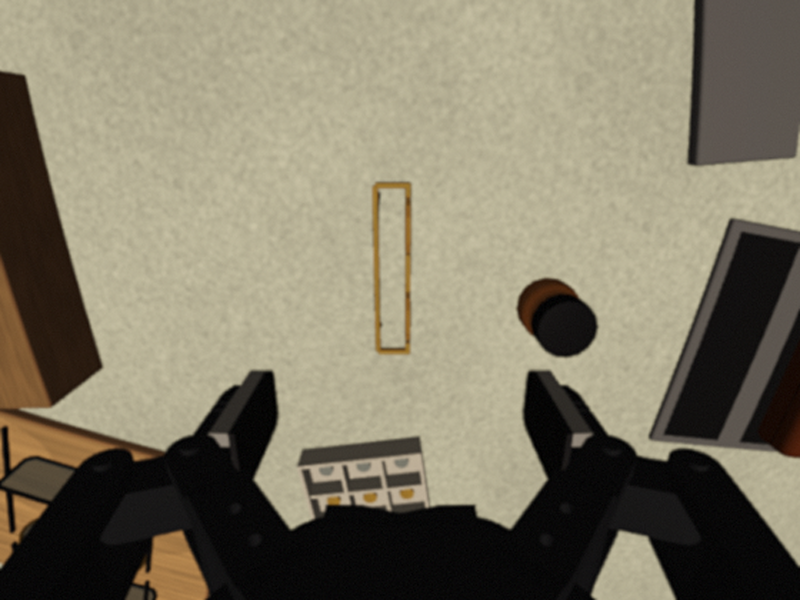

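Round specs corners: (374,182), (410,182), (409,353), (377,354), aligned with the gripper. Jar lid centre: (565,325).

```bash
python3 - <<'E'
from h import *
import pickle
o,im=pickle.load(open('w4.pkl','rb'))
f=lambda p:(np.array(p,float)+.5)*.7-.5
W=p2w(f([(374,182),(410,182),(409,353),(377,354)]),.034,'wrist',o)
l=(W[2]+W[3]-W[0]-W[1])/2; print(W.mean(0).round(4),np.linalg.norm(l),np.arctan2(l[1],l[0]),np.linalg.norm(W[0]-W[1]))
r=rot(o['eef_rot']);print('tool',(r.inv().apply(W.mean(0)-o['eef_pos'])*1000).round(1))
print('jar',p2w(f([(565,325)]),.05,'wrist',o))
E
```

```text
[ 0.4684 -0.3775  0.034 ] 0.1143986463201227 0.09026157233732823 0.02173242506540882
tool [  2.3  -3.2 124.8]
jar [[ 0.48798576 -0.26566784  0.05      ]]
```

carry_out(deltas="2 -5 50 0 0 0 0.45;2 -5 100 0 0 0 0.45;2 -5 135 0 0 0 0.45;2 -5 149 0 0 0 0.45;2 -5 149.5 0 0 0 0.45;2 -5 149.5 0 0 0 0.45;2 -5 149.5 0 0 0 0.6;2 -5 149.5 0 0 0 0.7;2 -5 149.5 0 0 0 0.8;2 -5 149.5 0 0 0 0.9;2 -5 149.5 0 0 0 1;2 -5 149.5 0 0 0 1")

```text
time_s: 12.9
eef_pos: [0.4689, -0.3815, 0.0105]
eef_rot: [0.0, -0.044, 0.999, -0.001]
wrist_force: [-1.7, 1.6, 4.7]
opening: 0.261
grasp_force: 58.4
```

carry_out(deltas="0 0 -20 0 0 0 1;0 0 -60 0 0 0 1;0 0 -110 0 0 0 1;0 20 -140 0 0 0 1;-10 70 -140 0 0 0.05 1;-25 125 -140 0 0 0.1 1;-40 180 -140 0 0 0.146 1;-55 230 -140 0 0 0.146 1;-65 265 -140 0 0 0.146 1;-65 265 -140 0 0 0.146 1;-65 265 -140 0 0 0.146 1;-65 265 -140 0 0 0.146 1")

```text
time_s: 14.4
eef_pos: [0.5099, -0.1124, 0.1497]
eef_rot: [0.0, 0.03, 1.0, -0.0]
wrist_force: [-0.7, 0.3, -0.1]
opening: 0.263
grasp_force: 58.8
```

```bash
python3 - <<'E'
from h import *
import pickle
o=sensors.get_obs(); im=vision.camera('wrist'); pickle.dump((o,im),open('w5.pkl','wb'))
print(o['time_s'],o['eef_pos'],o['eef_rot'],np.abs(o['dq']).max(),o['opening'])
cv2.imwrite('pics/w5.png',cv2.resize(im,(800,600),interpolation=cv2.INTER_CUBIC))
E
```

```text
14.4 [ 0.50985931 -0.11243639  0.14971621] [ 2.55638692e-04  2.96110594e-02  9.99561434e-01 -2.45808568e-04] 0.005984938884713561 0.26335679160539843
```

View pics/w5.png

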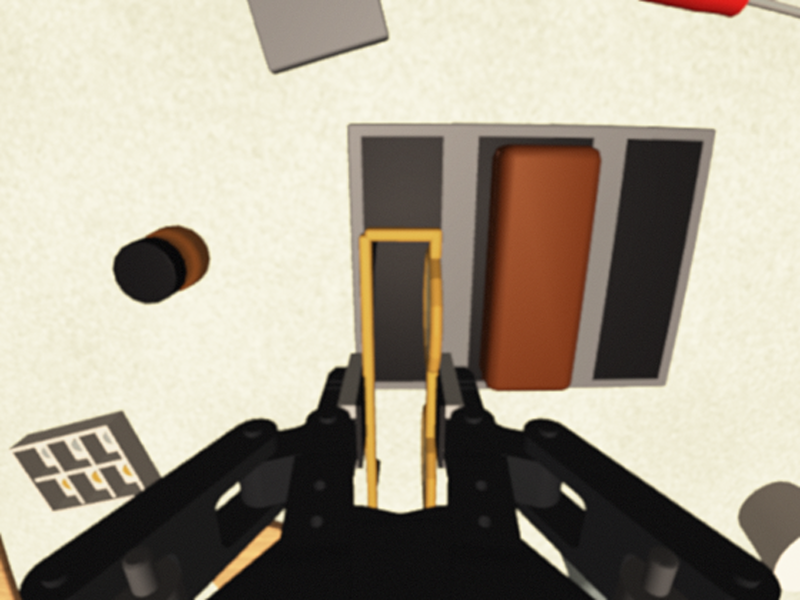

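The specs are held straight, with the near end at (360–441, row ~232). The right place spans (361–443, row 137) to (374–428, row 381).

```bash
python3 - <<'E'
from h import *
import pickle
o,im=pickle.load(open('w5.pkl','rb'))
f=lambda p:(np.array(p,float)+.5)*.7-.5
r=rot(o['eef_rot'])
t=lambda p,z:(r.inv().apply(p2w(f(p),z,'wrist',o)-o['eef_pos'])*1000).round(1)
a=t([(361,137),(443,137)],.006); b=t([(355,385)],.006); print('place near',a.tolist(),'tray far corner-ish',b)
print('tray',p2w(f([(348,124),(714,130),(665,385),(357,388)]),.006,'wrist',o).mean(0))
for z in(.165,.17,.175): print('specs near end',t([(360,232),(441,232)],z).tolist())
E
```

```text
place near [[86.2, -22.8, 143.7], [86.3, 28.8, 143.7]] tray far corner-ish [[-90.5 -32.2 143.8]]
tray [ 0.51449877 -0.02477123  0.006     ]
specs near end [[55.5, -10.1, -15.3], [55.5, 14.0, -15.3]]
specs near end [[56.4, -9.6, -20.3], [56.4, 13.5, -20.3]]
specs near end [[57.3, -9.2, -25.3], [57.3, 13.0, -25.3]]
```

carry_out(deltas="1.5 1 40 0 0 0 1;1.5 1 90 0 0 0 1;1.5 1 118 0 0 0 1;1.5 1 128 0 0 0 1;1.5 1 132 0 0 0 1;1.5 1 133.5 0 0 0 1;1.5 1 133.5 0 0 0 1;1.5 1 133.5 0 0 0 1;1.5 1 133.5 0 0 0 1")

```text
time_s: 15.58
eef_pos: [0.509, -0.1104, 0.0165]
eef_rot: [0.001, 0.029, 1.0, -0.0]
wrist_force: [-1.5, 0.2, 3.6]
opening: 0.264
grasp_force: 59.2
```

carry_out(deltas="0 0 0.5 0 0 0 1;0 0 0.5 0 0 0 0.65;0 0 0.5 0 0 0 0.5;0 0 0.5 0 0 0 0.5;0 0 0.5 0 0 0 0.5;0 0 -15 0 0 0 0.5;0 0 -60 0 0 0 0.5;0 0 -120 0 0 0 0;0 -50 -134 0 0 0 0;10 -100 -134 0 0 0 0;20 -150 -134 0 0 0 0;20 -150 -134 0 0 0 0")

```text
time_s: 17.08
eef_pos: [0.4792, -0.2622, 0.1512]
eef_rot: [0.001, 0.031, 1.0, -0.001]
wrist_force: [0.7, 0.3, -0.1]
opening: 0.996
grasp_force: 0.0
```

carry_out(deltas="0 0 0 0 0 0 0;0 0 0 0 0 0 0")

```text
time_s: 17.32
eef_pos: [0.48, -0.2575, 0.15]
eef_rot: [0.0, 0.028, 1.0, 0.0]
wrist_force: [0.9, 0.0, -0.5]
opening: 1.002
grasp_force: 0.0
```

```bash
python3 - <<'E'
from h import *
import pickle
o=sensors.get_obs(); im=vision.camera('wrist'); pickle.dump((o,im),open('w6.pkl','wb'))
print(o['time_s'],o['eef_pos'],o['eef_rot'],np.abs(o['dq']).max(),o['opening'])
cv2.imwrite('pics/w6.png',cv2.resize(im,(800,600),interpolation=cv2.INTER_CUBIC))
E
```

```text
17.325 [ 0.48004012 -0.25754535  0.15000458] [2.35946114e-05 2.81844791e-02 9.99602729e-01 1.36892286e-04] 0.004441916316850663 1.0021806071738701
```

View pics/w6.png

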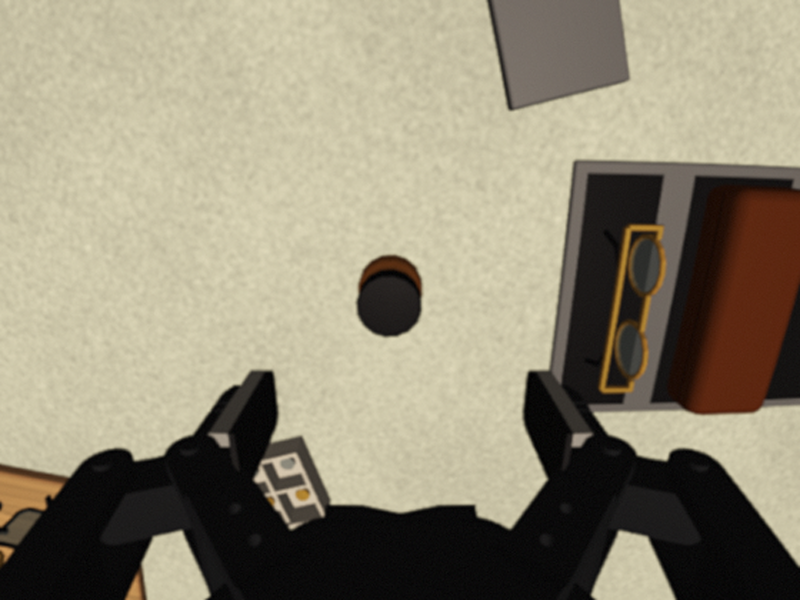

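The round specs stand upright in the right place. The jar lid is at (389,304), just ahead of the gripper.

```bash
python3 - <<'E'
from h import *
import pickle
o,im=pickle.load(open('w6.pkl','rb'))
f=lambda p:(np.array(p,float)+.5)*.7-.5
r=rot(o['eef_rot'])
W=p2w(f([(389,304)]),.05,'wrist',o);print(W,r.inv().apply(W-o['eef_pos'])*1000)
E
```

```text
[[ 0.4892599  -0.26285699  0.05      ]] [[ -9.50047765  -4.81120187 100.00363612]]
```

carry_out(deltas="-9.5 -7 0 0 0 0 0;-9.5 -7 50 0 0 0 0;-9.5 -7 100 0 0 0 0;-9.5 -7 130 0 0 0 0.2;-9.5 -7 143 0 0 0 0.2;-9.5 -7 144 0 0 0 0.2;-9.5 -7 144 0 0 0 0.4;-9.5 -7 144 0 0 0 0.6;-9.5 -7 144 0 0 0 1;-9.5 -7 144 0 0 0 1;-9.5 -7 144 0 0 0 1;-9.5 -7 144 0 0 0 1")

```text
time_s: 18.88
eef_pos: [0.4902, -0.2673, 0.0078]
eef_rot: [0.001, 0.029, 1.0, -0.001]
wrist_force: [0.4, 0.6, 6.1]
opening: 0.483
grasp_force: 61.1
```

carry_out(deltas="0 0 -40 0 0 0 1;0 0 -90 0 0 0 1;0 30 -140 0 0 0 1;-2 90 -144 0 0 0 1;-4 150 -144 0 0 0 1;-6 210 -144 0 0 0 1;-8 265 -144 0 0 0 1;-11 310 -144 0 0 0 1;-11 325 -144 0 0 0 1;-11 325 -144 0 0 0 1;-11 325 -144 0 0 0 1;-11 325 -144 0 0 0 1")

```text
time_s: 20.38
eef_pos: [0.5187, 0.0562, 0.1498]
eef_rot: [0.0, 0.03, 1.0, -0.0]
wrist_force: [0.2, -0.4, -0.3]
opening: 0.483
grasp_force: 61.3
```

```bash
python3 - <<'E'
from h import *
import pickle
o=sensors.get_obs(); im=vision.camera('wrist'); pickle.dump((o,im),open('w7.pkl','wb'))
print(o['time_s'],o['eef_pos'],o['eef_rot'],np.abs(o['dq']).max(),o['opening'])
cv2.imwrite('pics/w7.png',cv2.resize(im,(800,600),interpolation=cv2.INTER_CUBIC))
E
```

```text
20.375 [0.51868038 0.05617217 0.14981911] [ 2.35037358e-05  2.98566113e-02  9.99554184e-01 -1.27132123e-04] 0.003232559378741837 0.48343331767438885
```

View pics/w7.png

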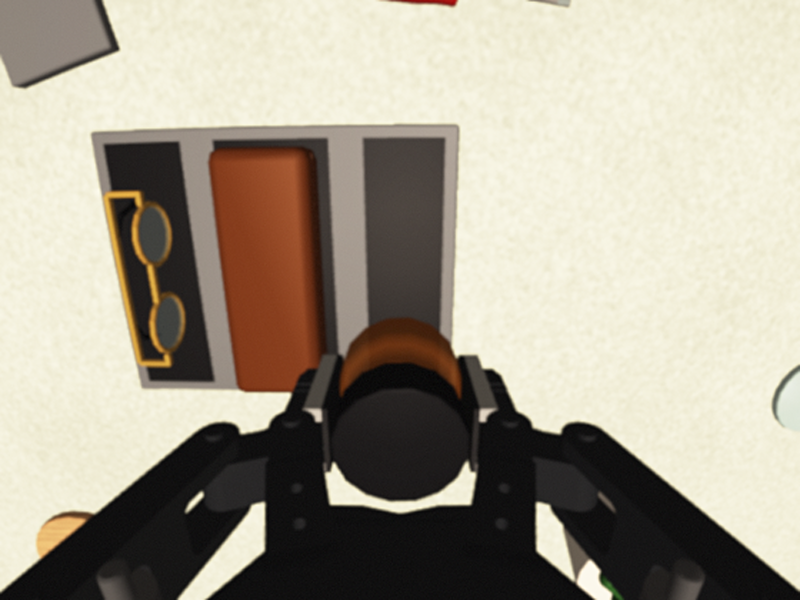

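The jar is held upright with its lid at about (401,431). The left place's near edge is at (363–446, row 139). The tray corners are (93,133), (458,126) and (142,388).

```bash
python3 - <<'E'
from h import *
import pickle
o,im=pickle.load(open('w7.pkl','rb'))
f=lambda p:(np.array(p,float)+.5)*.7-.5
r=rot(o['eef_rot'])
t=lambda p,z:(r.inv().apply(p2w(f(p),z,'wrist',o)-o['eef_pos'])*1000).round(1).tolist()
print('near',t([(363,139),(446,139),(367,300),(442,300)],.006),'tray', t([(93,133),(458,126),(142,388)],.006))
print('lid',t([(401,431),(331,431),(471,431),(401,364),(401,499)],.193))
E
```

```text
near [[85.0, -21.6, 143.8], [85.1, 30.7, 143.8], [-22.5, -21.4, 143.8], [-22.5, 31.2, 143.8]] tray [[92.3, -197.8, 143.9], [92.9, 38.1, 143.8], [-95.3, -198.8, 143.9]]
lid [[5.9, 2.1, -43.2], [5.8, -17.1, -43.2], [5.8, 21.2, -43.2], [26.5, 2.1, -43.2], [-18.1, 2.1, -43.2]]
```

carry_out(deltas="-1.2 2.4 40 0 0 0 1;-1.2 2.4 90 0 0 0 1;-1.2 2.4 120 0 0 0 1;-1.2 2.4 132 0 0 0 1;-1.2 2.4 136 0 0 0 1;-1.2 2.4 137.7 0 0 0 1;-1.2 2.4 137.7 0 0 0 1;-1.2 2.4 137.7 0 0 0 1;-1.2 2.4 137.7 0 0 0 1")

```text
time_s: 21.55
eef_pos: [0.5214, 0.0596, 0.0138]
eef_rot: [0.001, 0.029, 1.0, -0.0]
wrist_force: [-1.8, 0.1, 7.5]
opening: 0.484
grasp_force: 62.2
```

carry_out(deltas="0 0 0 0 0 0 1;0 0 0 0 0 0 0.35;0 0 0 0 0 0 0.2;0 0 0 0 0 0 0.2;0 0 -30 0 0 0 0.2;0 0 -80 0 0 0 0.2;0 30 -130 0 0 0.05 0;20 85 -140 0 0 0.1 0;40 140 -140 0 0 0.153 0;60 195 -140 0 0 0.153 0;80 250 -140 0 0 0.153 0;94 305 -140 0 0 0.153 0")

```text
time_s: 23.05
eef_pos: [0.4427, 0.3716, 0.1521]
eef_rot: [0.0, 0.105, 0.994, -0.0]
wrist_force: [0.6, -0.1, -0.2]
opening: 1.002
grasp_force: 0.0
```

carry_out(deltas="0 7 0 0 0 0 0;0 7 0 0 0 0 0;0 7 0 0 0 0 0;0 7 0 0 0 0 0")

```text
time_s: 23.55
eef_pos: [0.4457, 0.3753, 0.152]
eef_rot: [-0.0, 0.106, 0.994, -0.0]
wrist_force: [-0.4, 0.1, 0.8]
opening: 0.997
grasp_force: 0.0
```

```bash
python3 - <<'E'
from h import *
import pickle
o=sensors.get_obs(); im=vision.camera('wrist'); pickle.dump((o,im),open('w8.pkl','wb'))
print(o['time_s'],o['eef_pos'],o['eef_rot'],np.abs(o['dq']).max(),o['opening'])
cv2.imwrite('pics/w8.png',cv2.resize(im,(800,600),interpolation=cv2.INTER_CUBIC))
E
```

```text
23.55 [0.44569555 0.37533901 0.15203909] [-8.74435446e-05  1.06194312e-01  9.94345382e-01 -1.49799714e-04] 0.004126238155024012 0.9966211720233099
```

View pics/w8.png

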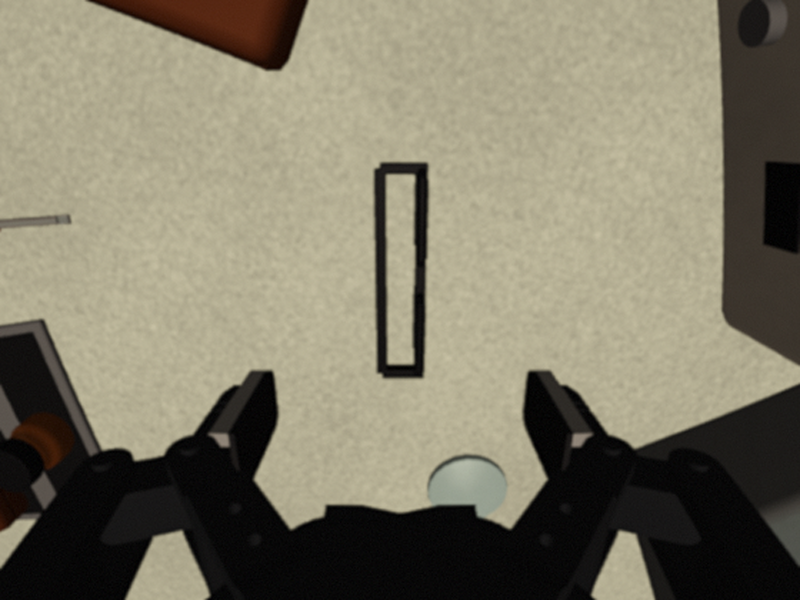

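The rect specs' corners are (375,165), (428,163), (423,377) and (378,377), aligned with the gripper. The lens blank at (467,487) is clear of the grasp.

```bash
python3 - <<'E'
from h import *
import pickle
o,im=pickle.load(open('w8.pkl','rb'))
f=lambda p:(np.array(p,float)+.5)*.7-.5
r=rot(o['eef_rot'])
for z in (.03,.036):
    W=p2w(f([(375,165),(428,163),(423,377),(378,377)]),z,'wrist',o)
    l=(W[2]+W[3]-W[0]-W[1])/2; print(W.mean(0).round(4),np.linalg.norm(l),np.arctan2(l[1],l[0]),np.linalg.norm(W[0]-W[1]))
    print('tool',(r.inv().apply(W.mean(0)-o['eef_pos'])*1000).round(1), -2*np.arcsin(o['eef_rot'][1]))
E
```

```text
[0.4463 0.3777 0.03  ] 0.14170903121852044 -0.2167246443841308 0.03133655901028943
tool [-1.00e-01  2.40e+00  1.22e+02] -0.2127898555716702
[0.4446 0.378  0.036 ] 0.13849926283618708 -0.21672464438413047 0.030626772940499362
tool [  1.7   2.4 116. ] -0.2127898555716702
```

carry_out(deltas="0 0.5 50 0 0 0 0.35;0 0.5 100 0 0 0 0.35;0 0.5 130 0 0 0 0.35;0 0.5 143 0 0 0 0.35;0 0.5 143 0 0 0 0.35;0 0.5 143 0 0 0 0.35;0 0.5 143 0 0 0 0.5;0 0.5 143 0 0 0 0.6;0 0.5 143 0 0 0 0.7;0 0.5 143 0 0 0 0.8;0 0.5 143 0 0 0 1;0 0.5 143 0 0 0 1")

```text
time_s: 25.1
eef_pos: [0.4458, 0.3775, 0.0102]
eef_rot: [0.001, 0.105, 0.994, 0.0]
wrist_force: [-1.2, -0.3, 5.7]
opening: 0.361
grasp_force: 59.3
```

carry_out(deltas="0 0 -30 0 0 0 1;0 0 -80 0 0 0 1;0 0 -135 0 0 0 1;-20 -50 -175 0 0 -0.05 1;-42 -105 -181 0 0 -0.1 1;-64 -160 -181 0 0 -0.153 1;-87 -216 -181 0 0 -0.153 1;-109 -271 -181 0 0 -0.153 1;-131 -325 -181 0 0 -0.153 1;-152 -378 -181 0 0 -0.153 1;-152 -378 -181 0 0 -0.153 1;-152 -378 -181 0 0 -0.153 1")

```text
time_s: 26.6
eef_pos: [0.5145, -0.0241, 0.1899]
eef_rot: [-0.0, 0.029, 1.0, 0.0]
wrist_force: [-0.4, -0.3, -0.6]
opening: 0.359
grasp_force: 59.7
```

carry_out(deltas="0 0 0 0 0 0 1;0 0 0 0 0 0 1")

```text
time_s: 26.85
eef_pos: [0.5147, -0.023, 0.1901]
eef_rot: [-0.0, 0.028, 1.0, 0.0]
wrist_force: [0.7, 0.3, -0.4]
opening: 0.358
grasp_force: 59.7
```

```bash
python3 - <<'E'
from h import *
import pickle
o=sensors.get_obs(); im=vision.camera('wrist'); pickle.dump((o,im),open('w9.pkl','wb'))
print(o['time_s'],o['eef_pos'],o['eef_rot'],np.abs(o['dq']).max(),o['opening'])
cv2.imwrite('pics/w9.png',cv2.resize(im,(800,600),interpolation=cv2.INTER_CUBIC))
E
```

```text
26.85 [ 0.51467494 -0.02299718  0.19009694] [-1.03663857e-05  2.78456642e-02  9.99612233e-01  5.68919835e-05] 0.0047327510160207024 0.3584576531656566
```

View pics/w9.png

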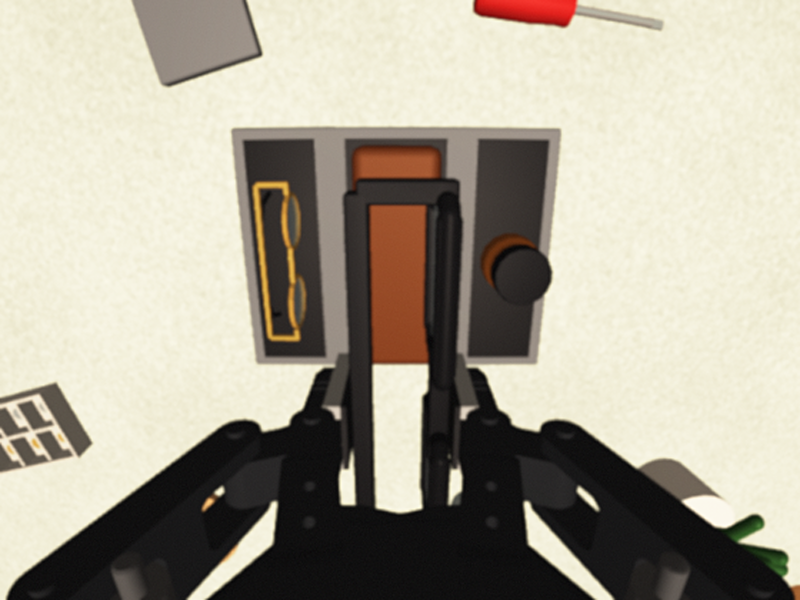

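Everything is in view: the case's near end at (352–441, row 147), the held specs' near end at (344–460, row ~182), the jar lid at (522,274), and the round specs at (254,183), (288,182), (299,340), (269,341).

```bash
python3 - <<'E'
from h import *
import pickle
o,im=pickle.load(open('w9.pkl','rb'))
f=lambda p:(np.array(p,float)+.5)*.7-.5
r=rot(o['eef_rot'])
t=lambda p,z:(r.inv().apply(p2w(f(p),z,'wrist',o)-o['eef_pos'])*1000).round(1).tolist()
print('case near',t([(352,147),(441,147)],.034))
print('specs near',t([(344,182),(460,182)],.209),t([(345,192),(458,192)],.215))
W=p2w(f([(233,130),(560,129),(537,363),(258,363)]),.006,'wrist',o);c=W.mean(0);print('tray',c)
l=(W[2]+W[3]-W[0]-W[1]);a=np.arctan2(l[1],l[0]);w=W[1]-W[0];a2=np.arctan2(-w[0],w[1]);print(a,a2)
T=R.from_euler('z',-(a+a2)/2)
q=lambda p,z:(T.apply(p2w(f(p),z,'wrist',o).mean(0)-c)*1000).round(1)
print('round',q([(254,183),(288,182),(299,340),(269,341)],.036),'jar',q([(522,274)],.056))
print('Rplace',q([(243,141),(313,140),(325,355),(265,356)],.006),'Lplace',q([(478,140),(549,140),(532,357),(469,357)],.006))
E
```

```text
case near [[80.2, -29.9, 156.1], [80.2, 28.8, 156.1]]
specs near [[70.3, -13.9, -18.9], [70.3, 18.6, -18.9]] [[68.1, -12.9, -24.9], [68.1, 17.3, -24.9]]
tray [ 0.51478812 -0.0236313   0.006     ]
-0.053480411402384354 -0.05331032906906634
round [  0.1 -84.9  30. ] jar [ 0.7 84.  50. ]
Rplace [  0.2 -86.    0. ] Lplace [ 1.2 85.7  0. ]
```

carry_out(deltas="0.7 -2.8 0 0 0 0 1;0.7 -2.8 40 0 0 0 1;0.7 -2.8 90 0 0 0 1;0.7 -2.8 120 0 0 0 1;0.7 -2.8 131 0 0 0 1;0.7 -2.8 136 0 0 0 1;0.7 -2.8 138.4 0 0 0 1;0.7 -2.8 138.4 0 0 0 1;0.7 -2.8 138.4 0 0 0 1;0.7 -2.8 138.4 0 0 0 1")

```text
time_s: 28.15
eef_pos: [0.5143, -0.0272, 0.0522]
eef_rot: [0.0, 0.029, 1.0, -0.0]
wrist_force: [0.3, 0.1, 1.5]
opening: 0.359
grasp_force: 59.9
```

carry_out(deltas="0 0.5 0.3 0 0 0 1;0 0.5 0.3 0 0 0 1;0 0.5 0.5 0 0 0 1;0 0.5 0.5 0 0 0 1")

```text
time_s: 28.65
eef_pos: [0.5144, -0.0271, 0.0521]
eef_rot: [0.0, 0.029, 1.0, -0.0]
wrist_force: [-3.0, -1.8, 7.7]
opening: 0.363
grasp_force: 60.6
```

carry_out(deltas="0 0 0 0 0 0 0.6;0 0 0 0 0 0 0.5;0 0 0 0 0 0 0.4;0 0 0 0 0 0 0.4;0 0 0 0 0 0 0.4;0 0 -15 0 0 0 0.4;0 0 -50 0 0 0 0.4;0 0 -100 0 0 0 0.4;0 0 -150 0 0 0 0.2;0 0 -180 0 0 0 0;0 0 -180 0 0 0 0;0 0 -180 0 0 0 0")

```text
time_s: 30.15
eef_pos: [0.5135, -0.0264, 0.2309]
eef_rot: [-0.0, 0.029, 1.0, 0.0]
wrist_force: [-0.5, -0.1, 0.3]
opening: 1.0
grasp_force: 0.0
```

```bash
python3 - <<'E'
from h import *
import pickle
o=sensors.get_obs(); im=vision.camera('wrist'); s=vision.camera('side'); pickle.dump((o,im),open('w10.pkl','wb'))
print(o['time_s'],o['eef_pos'],o['eef_rot'])
a=cv2.resize(im[60:300,130:430],(750,600),interpolation=cv2.INTER_CUBIC); cv2.imwrite('pics/w10.png',a)
cv2.imwrite('pics/s10.png',cv2.resize(s,(800,600),interpolation=cv2.INTER_CUBIC))
E
```

```text
30.15 [ 0.5135063  -0.02644609  0.2308788 ] [-2.67394975e-04  2.88951838e-02  9.99582409e-01  6.14691999e-05]
```

View pics/w10.png

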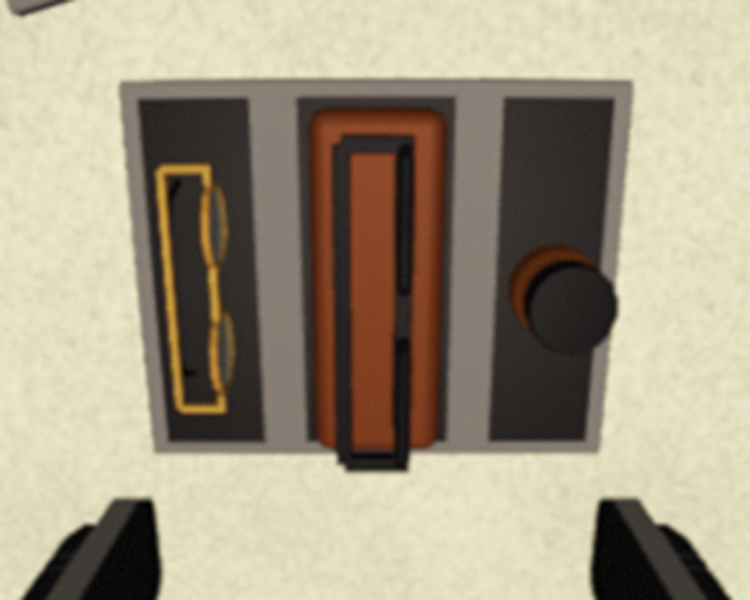

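View pics/s10.png

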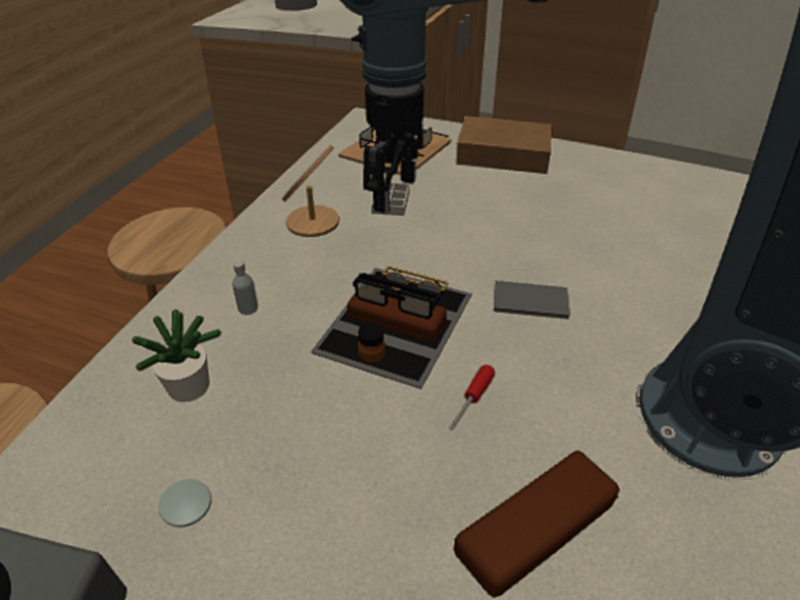

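The specs stand upright on the case: (333–413, row 136) to (342–408, row 470) in the crop. The case spans (309–445, row 108) to (317–438, row 448). The side view shows everything upright and the other things unmoved.

```bash
python3 - <<'E'
from h import *
import pickle
o,im=pickle.load(open('w10.pkl','rb'))
f=lambda p:(np.array(p,float)+.5)*.4-.5+[130,60]
r=rot(o['eef_rot'])
def t(n,p,z):
    W=r.inv().apply(p2w(f(p),z,'wrist',o)-o['eef_pos'])*1000; l=W[0]+W[1]-W[2]-W[3]
    print(n,W.mean(0).round(1),np.hypot(*l[:2])/2,np.arctan2(l[1],l[0]))
t('case',[(309,108),(445,108),(438,448),(317,448)],.036)
for z in (.072,.078):t('specs',[(333,137),(413,137),(408,469),(342,467)],z)
t('mid',[(297,97),(455,97),(444,440),(308,440)],.006)
E
```

```text
case [  0.9   2.6 194.9] 158.50864238179489 -0.001999759596584856
specs [ -0.9   1.2 158.9] 140.50590900274153 -0.005192676905117025
specs [  0.7   1.2 152.9] 137.71225181559285 -0.005192676905116989
mid [ -1.3   2.  224.9] 172.86534237086707 -6.223391101353478e-05
```

All offsets are about 1–2 mm, so I'm handing in.

```bash
python3 -c "
from bench import ctrl; print(ctrl.hand_in())"
```

```text
the job is handed in; nothing more can be done
None
```

The tray is set up and handed in (no verdict came back): small case in the middle, round specs in the mirror-side place, jar in the other, and rectangular specs upright on the case, all within about 2 mm of centre by the last camera checks, at about 30 s of the 109 s allowed.

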